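Line up the cupboard's cleaning things by height on the coaster tray

TASK

Line up the spray bottle, the glass vinegar bottle, the lint roller and the scouring pad tin on the four cork coasters in the long pale-blue tray, one to a coaster and in order of height: the tallest at the end nearest the stack of three pale-blue tiers, stepping down to the shortest at the other end. Stand each one upright in the middle of its coaster, set it down gently without dropping it, and let none of them tip over. Leave the hand brush where it lies.

Things in the scene. Friction and masses are not known exactly. Their poses are not given: they have to be found in the camera images.
- spray: empty spray bottle, standing, 198 mm tall: round pale plastic body 54 mm across up to 118 mm, neck and 28 mm collar (145 to 163 mm), above it a grey trigger head 30 mm wide, at 163 to 197 mm height, flat-sided for gripping across its width (solid from 20 mm behind the bottle's axis to 40 mm ahead). About 70 g. Origin: centre of the underside; z up the bottle's axis; x the way the nozzle points (nozzle tip at 52 mm), y across the head's width
- vinegar: small clear glass vinegar bottle with a cream band and a dark steel twist cap, standing, 158 mm tall: body 50 mm across up to 95 mm, neck 24 mm, cap 30 mm across from 131 to 158 mm height. About 280 g. Origin: centre of the underside; z up its axis
- roller: white plastic travel lint roller standing on its roller end, handle up, 118 mm tall: roller cover 54 mm across up to 78 mm, straight handle 26 mm across up to the flat top. About 100 g. Origin: centre of the underside; z up its axis
- tin: round lidded steel tin of scouring pads, standing, 60 mm tall and 60 mm across. About 120 g. Origin: centre of the underside; z up its axis
- coaster_a: one of four identical round cork coasters, 86 mm across and 5 mm thick, fixed in a row down the middle of the long shallow pale-blue tray (460 x 112 mm, floor 3 mm thick, lip all round 14 mm high) on the board; neighbouring centres are about 96 to 120 mm apart. Which of the four names lies where in the row is random. Origin: centre of the underside (the top is 5 mm above it); its y axis runs along the row, x across it, z up
- coaster_b: one of four identical round cork coasters, 86 mm across and 5 mm thick, fixed in a row down the middle of the long shallow pale-blue tray (460 x 112 mm, floor 3 mm thick, lip all round 14 mm high) on the board; neighbouring centres are about 96 to 120 mm apart. Which of the four names lies where in the row is random. Origin: centre of the underside (the top is 5 mm above it); its y axis runs along the row, x across it, z up
- coaster_c: one of four identical round cork coasters, 86 mm across and 5 mm thick, fixed in a row down the middle of the long shallow pale-blue tray (460 x 112 mm, floor 3 mm thick, lip all round 14 mm high) on the board; neighbouring centres are about 96 to 120 mm apart. Which of the four names lies where in the row is random. Origin: centre of the underside (the top is 5 mm above it); its y axis runs along the row, x across it, z up
- coaster_d: one of four identical round cork coasters, 86 mm across and 5 mm thick, fixed in a row down the middle of the long shallow pale-blue tray (460 x 112 mm, floor 3 mm thick, lip all round 14 mm high) on the board; neighbouring centres are about 96 to 120 mm apart. Which of the four names lies where in the row is random. Origin: centre of the underside (the top is 5 mm above it); its y axis runs along the row, x across it, z up
- tiers_front (a point): stack of three open-fronted pale-blue plastic storage tiers, 270 mm deep (x), 220 mm wide (y), 280 mm high, fixed, at the left or the right side of the board beyond one end of the tray: it tells at which end of the row the tallest goes. This point: at board level, middle of its open front (the side towards the robot)
- brush: small wooden hand brush, lying bristles down among the things, about 190 mm long, 42 mm wide and 48 mm high, to be left alone. Origin: on the board under the middle of its 90 mm bristle block; the handle's end lies 147 mm along -x

How it is judged:
By the outcome, as a careful person would: the job done as asked, in the order asked, and still so for the second after the job is handed in, with the robot touching nothing.
It also fails if it takes over 112 s, if anything falls off the work surface, if the arm or the gripper's body presses on something with over 40 N, if the wrist force passes 120 N, or if a joint passes its speed limit or range.

ROBOT

A 6-joint arm with a two-finger parallel gripper is mounted at the origin on the work surface. World frame = base frame: x ahead of the robot, y to its left, z up, the work surface at z = 0. Lengths are in m, angles in degrees, forces in N, time in s.
With the tool pointing down it reaches from about 0.4 to 0.825 m from the base axis. Payload 7 kg.
Tool frame: the origin (TCP) lies midway between the tips of the shut fingers; the grasp point (between the pads) lies r.grip_depth behind it (r.grip_depth is the distance from the TCP to the grasp point, in m); z points along the fingers, y is the direction in which the jaws open and shut (so a half turn about z gives the same grasp; the last joint's range is limited). The gripper opens to 88 mm and grips with 3 to 60 N. Pads are 19 mm wide; open, the fingers measure 130 mm over their backs; the gripper's body (78 mm by 193 mm) begins 47 mm behind the grasp point.
Start: joints at [-54.712, 20.546, 0.682, 0, -70.136, -16.507], TCP at [0.217, -0.639, 0.227] pointing down, gripper open.
Joint ranges: [-176.03, 176.03], [-82.01, 121.73], [-58.28, 71.71], [-173.87, 95.51], [-174.79, -0.11], [-173.66, 173.66]. Speed limits (degrees/s): [136.94, 136.94, 172.46, 180, 180, 180].

INTERFACE

Orientations are given as [roll, pitch, yaw] about the fixed x, y, z axes, in that order (R = Rz(yaw) Ry(pitch) Rx(roll)).
In Python, from plant import r, imaging, close_job gives the robot as it stands.
- The arm moves only by the tool step_arm, never from a script. Its argument "commands" is a list of rows, each a list of 2 entries, a list of its own where there are three numbers: the shift along the tool's x, y, z in mm, then the turn about the tool's z in degrees. In form: [[[x, y, z], twist], ...]. A call has 1 to 20 rows; each row shifts and turns the commanded pose from where the row before left it, along the tool's axes as they then stand; what a row does not reach is not made up. A row lasts 1/8 s, in which the tool goes at most 62.5 mm and 10.7 degrees, less where a joint would pass 70% of its speed; a pose out of reach is approached as far as the arm can. A call with a gripper value outside its range is refused whole. "gripper" is the closure, from 0 (fully open) to 1 (shut), set as the call begins (left out, the last holds). The fingers move at their own pace and stop on an object; "grip_force" is the grip in N (left out, the last holds). Time passes only in rows, so rows that do not move let the fingers close. It gives the time, the measured TCP pose, the force and the opening at its end, in the units of the state.
- r.get_state(): the state, without advancing time (a new reading comes with each control period).
- imaging.capture(name): name is "side" or "top" or "wrist"; returns a dict with "img" (384x512x3 uint8, red, green, blue), "z_map" (384x512 float32, m along the optical axis (not along the pixel's ray), 0 where there is no reading), "vfov" (degrees; the focal length in pixels is half the picture's height over the tangent of half this angle, whatever the lens; pixels are square), "cx", "cy" (the principal point, pixels), "extrinsics" (4x4, takes a point from camera to world coordinates); the wrist camera has in their place "T_tool_cam" (4x4, takes a point from camera to tool coordinates, whose origin is the TCP and whose axes are the flange's). Camera axes: x right, y down, z forward; pixel columns grow to the right and rows downward; lengths in m; the calibration is good to about 2 mm. The wrist camera is an equidistant fisheye: a pixel r from the principal point sees the ray r / f radians off the axis. A picture is of the moment at which its call begins: read the wrist's pose just before it.
- close_job(): hands the job in, once; it reports no verdict.
The state is a dict: "time_s": time; "joints": joint angles; "qd": joint speeds; "joint_torque": joint torques, N m; "tcp_pos": TCP position; "eef_rot": TCP orientation; "contact_force": force on the tool from outside, world axes, zero at the start; "moment": the same for the moment, N m; "gripper_width": finger opening in m.
Only numpy, scipy, OpenCV 4.12 (cv2) and the standard library are available. Lean on these libraries where they do the work, as an engineer would, in place of code of your own. Each camera call takes 0.05 s, during which the arm holds its last target.

## Working session

There is one attempt and no reset: what is moved stays moved. The work goes in short steps, Python scripts to look and compute and a tool call to move; the robot and the scene stay as the last step left them, time stands still between calls to the robot, and variables do not carry over. Pictures are saved under pics/ and viewed, and the job is handed in when it is done.

Besides the shell and the picture viewer there is one more tool, called after "Call:" as name([rows], argument=value, ...), one row to a line, values as JSON. step_arm: Moves the arm, as the interface text tells. Its arguments: {"type":"object","properties":{"commands":{"type":"array","items":{"type":"array"}},"gripper":{"type":"number"},"grip_force":{"type":"number"}},"required":["commands"]}

```bash
ls; mkdir -p pics; cat > h.py <<'E'
import numpy as np,cv2
from plant import r,imaging
def K(c): return c["img"].shape[0]/2/np.tan(np.radians(c["vfov"])/2)
def cloud(c):
    f=K(c);z=c["z_map"];v,u=np.mgrid[:384,:512]
    P=np.stack([(u-c["cx"])/f*z,(v-c["cy"])/f*z,z],-1)
    E=np.array(c["extrinsics"]);return P@E[:3,:3].T+E[:3,3]
def onplane(c,u,v,h):
    f=K(c);E=np.array(c["extrinsics"]);d=E[:3,:3]@np.array([(u-c["cx"])/f,(v-c["cy"])/f,1]);o=E[:3,3]
    return o+d*(h-o[2])/d[2]
E
python3 - <<'E'
from h import *
import pickle
print(r.get_state(), r.grip_depth)
for n in("side","top"):
    c=imaging.capture(n);pickle.dump(c,open(n+".pkl","wb"))
    cv2.imwrite(f"pics/{n}0.png",c["img"][...,::-1]); print(n,c["vfov"],c["cx"],c["cy"],np.round(c["extrinsics"],3).tolist())
E
```

```text
pics
{'time_s': 0.0, 'joints': array([-5.47114815e+01,  2.05902561e+01,  6.34019559e-01, -2.08907869e-02,
       -7.01358371e+01, -1.65052325e+01]), 'qd': array([-0.02844041, -0.10908104,  0.01297493,  0.0650413 ,  0.01339733,
        0.04863574]), 'joint_torque': array([ 2.63577949e-04, -5.82722068e+01,  2.93049306e+01,  6.99683994e+00,
        6.93411188e-03, -1.94066815e-04]), 'tcp_pos': array([ 0.21714508, -0.63860056,  0.22563544]), 'eef_rot': array([ 1.79906140e+02, -7.33148866e-03, -1.61223822e+02]), 'contact_force': array([0.08219395, 0.48951516, 0.1464931 ]), 'moment': array([ 0.03884348, -0.04193974, -0.02286379]), 'gripper_width': 0.08723848278166896} 0.0188
side 45.3404496325877 249.2267526894274 193.09307592655242 [[-0.82, -0.349, 0.455, -0.267], [-0.573, 0.496, -0.652, 1.08], [0.002, -0.795, -0.607, 1.083], [0.0, 0.0, 0.0, 1.0]]
top 49.7319989532956 260.57173279949234 199.30108056043184 [[-0.006, -0.991, 0.13, 0.333], [-1.0, 0.007, 0.009, -0.007], [-0.01, -0.13, -0.991, 1.512], [0.0, 0.0, 0.0, 1.0]]
```

View pics/side0.png

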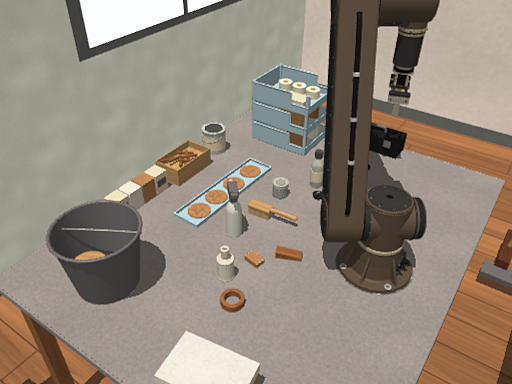

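View pics/top0.png

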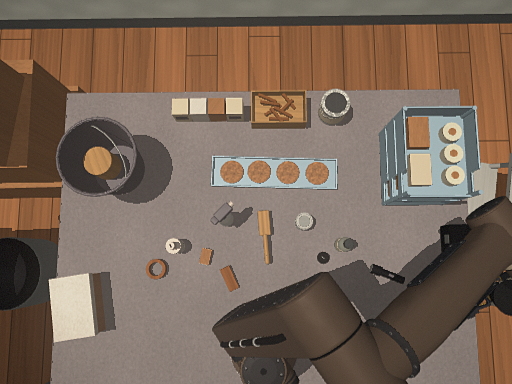

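```bash
python3 - <<'E'
from h import *
import pickle
c=pickle.load(open("top.pkl","rb"));s=pickle.load(open("side.pkl","rb"))
P=cloud(c);S=cloud(s)
hsv=cv2.cvtColor(c["img"],cv2.COLOR_RGB2HSV)
# coasters
m=((hsv[...,0]<15)&(hsv[...,1]>90)).astype(np.uint8); m[:150]=0;m[195:]=0;m[:,:205]=0;m[:,340:]=0
n,l,st,ce=cv2.connectedComponentsWithStats(m)
for i in range(1,n):
    if st[i,4]>100: print("coaster",ce[i].round(1),st[i],onplane(c,*ce[i],.008).round(4))
print("board z",np.median(P[200:260,100:140,2]),np.median(S[330:340,150:170,2]))
# tray blue
b=((abs(hsv[...,0].astype(int)-100)<15)&(hsv[...,1]>40)).astype(np.uint8);b[:140]=0;b[200:]=0;b[:,:200]=0;b[:,345:]=0
q=cv2.minAreaRect(cv2.findNonZero(b));print(q,onplane(c,*q[0],.012).round(4))
def circ(X):
    x,y=X[:,0],X[:,1];A=np.c_[2*x,2*y,np.ones(len(x))];a=np.linalg.lstsq(A,x*x+y*y,rcond=None)[0];return a[0],a[1],np.sqrt(a[2]+a[0]**2+a[1]**2)
for nm,(u0,u1,v0,v1) in dict(spray=(205,240,195,230),roller=(160,187,233,255),tin=(293,316,210,232),vin=(332,358,234,255)).items():
    X=P[v0:v1,u0:u1].reshape(-1,3);zz=X[X[:,2]>.015][:,2]
    ctr=X[X[:,2]>.015]; print(nm,"top",ctr.mean(0).round(3),zz.max().round(3),"xy range",ctr.min(0).round(3),ctr.max(0).round(3))
    ht=zz.max()
    t=ctr[ctr[:,2]>ht-.012];print("   topslab",t.mean(0).round(4),((t.min(0)+t.max(0))/2).round(4),(t.max(0)-t.min(0)).round(3),len(t))
    cx,cy=((t.min(0)+t.max(0))/2)[:2]
    Y=S.reshape(-1,3);Y=Y[(abs(Y[:,0]-cx)<.06)&(abs(Y[:,1]-cy)<.06)&(Y[:,2]>.01)&(Y[:,2]<.22)]
    for a in np.arange(.0,.2,.02):
        L=Y[(Y[:,2]>=a)&(Y[:,2]<a+.02)]
        if len(L)>5: print("   side",a.round(2),len(L),np.round(circ(L),4),L[:,:2].min(0).round(3),L[:,:2].max(0).round(3))
E
```

```text
coaster [231.4 171.5] [221 161  22  22 394] [0.635  0.1134 0.008 ]
coaster [258.7 171.2] [248 161  23  22 399] [0.635  0.0124 0.008 ]
coaster [287.5 172.1] [277 161  22  23 398] [ 0.6311 -0.0938  0.008 ]
coaster [316.8 172.7] [306 162  23  22 401] [ 0.628  -0.2018  0.008 ]
board z -0.0006844871327889024 -0.00025090944171390905
((305.0, 176.0), (0.0, 0.0), 0.0) [ 0.6151 -0.1577  0.012 ]
spray top [0.457 0.125 0.182] 1.512 xy range [ 0.333 -0.007  0.021] [0.502 0.167 1.512]
   topslab [ 0.3327 -0.0075  1.5124] [ 0.3327 -0.0075  1.5124] [0. 0. 0.] 4
   side 0.02 32 [ 0.3486 -0.0636  0.0664] [ 0.293 -0.02 ] [0.39  0.002]
   side 0.04 96 [ 0.3414 -0.0031  0.0286] [ 0.293 -0.024] [0.392 0.002]
roller top [0.361 0.296 0.117] 1.512 xy range [ 0.333 -0.007  0.016] [0.388 0.336 1.512]
   topslab [ 0.3327 -0.0075  1.5124] [ 0.3327 -0.0075  1.5124] [0. 0. 0.] 6
   side 0.02 32 [ 0.3486 -0.0636  0.0664] [ 0.293 -0.02 ] [0.39  0.002]
   side 0.04 96 [ 0.3414 -0.0031  0.0286] [ 0.293 -0.024] [0.392 0.002]
tin top [ 0.446 -0.144  0.058] 0.067 xy range [ 0.418 -0.175  0.018] [ 0.474 -0.116  0.067]
   topslab [ 0.4463 -0.1458  0.0597] [ 0.4459 -0.1463  0.0612] [0.057 0.057 0.012] 212
   side 0.0 29 [ 0.4401 -0.1415  0.0262] [ 0.412 -0.15 ] [ 0.465 -0.113]
   side 0.02 69 [ 0.4412 -0.1428  0.0263] [ 0.411 -0.161] [ 0.463 -0.113]
   side 0.04 128 [ 0.4413 -0.1427  0.0249] [ 0.413 -0.178] [ 0.474 -0.112]
   side 0.06 47 [ 0.4394 -0.143   0.0211] [ 0.411 -0.171] [ 0.472 -0.116]
vin top [ 0.363 -0.27   0.119] 1.512 xy range [ 0.333 -0.302  0.017] [ 0.389 -0.007  1.512]
   topslab [ 0.3327 -0.0075  1.5124] [ 0.3327 -0.0075  1.5124] [0. 0. 0.] 1
   side 0.02 32 [ 0.3486 -0.0636  0.0664] [ 0.293 -0.02 ] [0.39  0.002]
   side 0.04 96 [ 0.3414 -0.0031  0.0286] [ 0.293 -0.024] [0.392 0.002]
```

```bash
python3 - <<'E'
import cv2
a=cv2.imread("pics/top0.png")[140:290,140:380];cv2.imwrite("pics/t1.png",cv2.resize(a,None,fx=3.3,fy=3.3,interpolation=2))
a=cv2.imread("pics/side0.png")[130:310,160:350];cv2.imwrite("pics/s1.png",cv2.resize(a,None,fx=3.3,fy=3.3,interpolation=2))
E
```

```text
(no output)
```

View pics/t1.png

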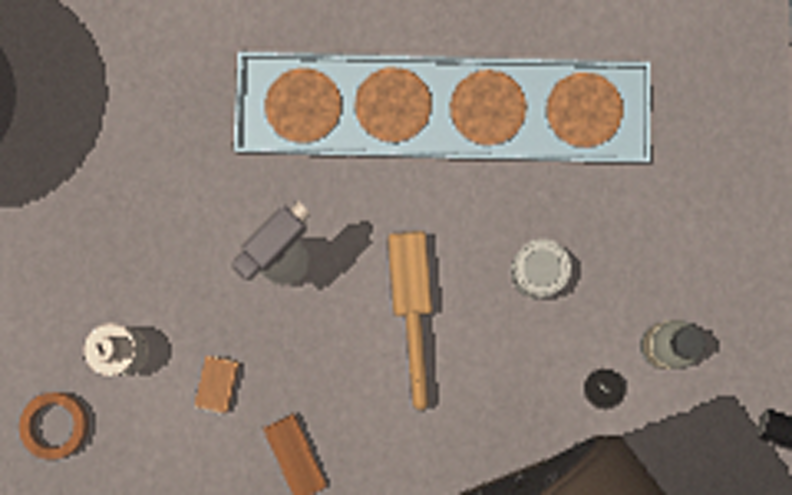

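View pics/s1.png

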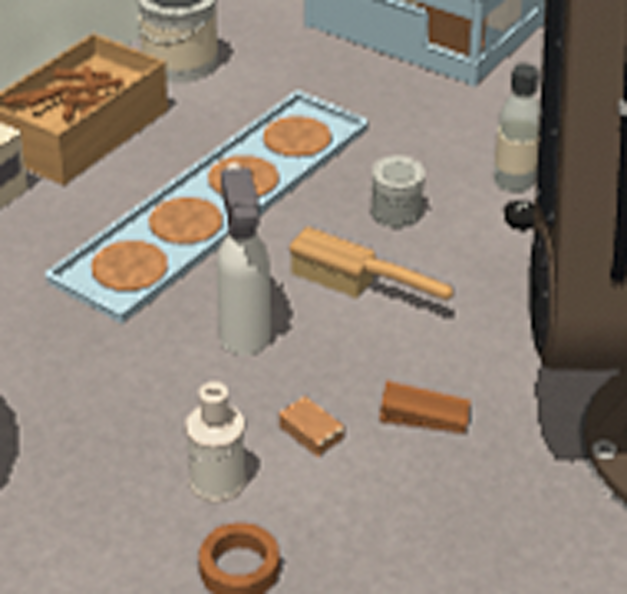

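Coasters run at top-view row ~172 (u 231…317). The tiers are to the right (−y), so the tallest goes at y≈−0.20. Refining the object positions by height slabs.

```bash
python3 - <<'E'
from h import *
import pickle
c=pickle.load(open("top.pkl","rb"));s=pickle.load(open("side.pkl","rb"))
P=cloud(c).reshape(-1,3);S=cloud(s).reshape(-1,3)
P=P[c["z_map"].ravel()>0];S=S[s["z_map"].ravel()>0]
def circ(X):
    x,y=X[:,0],X[:,1];A=np.c_[2*x,2*y,np.ones(len(x))];a=np.linalg.lstsq(A,x*x+y*y,rcond=None)[0];return a[0],a[1],np.sqrt(a[2]+a[0]**2+a[1]**2)
for nm,(x,y,slabs) in dict(spray=(.46,.125,[(.02,.11),(.166,.2)]),roller=(.36,.3,[(.02,.07),(.082,.112),(.112,.125)]),tin=(.446,-.145,[(.01,.05),(.052,.07)]),vin=(.363,-.27,[(.02,.09),(.132,.15),(.15,.165)])).items():
    for n,Q in (("top",P),("side",S)):
        Q=Q[np.hypot(Q[:,0]-x,Q[:,1]-y)<.075]
        for a,b in slabs:
            L=Q[(Q[:,2]>a)&(Q[:,2]<b)]
            if len(L)<4: print(nm,n,a,len(L));continue
            e=cv2.minAreaRect((L[:,:2]*1000).astype(np.float32))
            print(nm,n,a,b,len(L),"mean",L.mean(0).round(4),"mid",((L.min(0)+L.max(0))/2)[:2].round(4),"ext",np.ptp(L,axis=0).round(3),"circ",np.round(circ(L),4),"rect",np.round(e[0],1),np.round(e[1],1),round(e[2],1))
B=P[(P[:,0]>.36)&(P[:,0]<.52)&(abs(P[:,1])<.04)&(P[:,2]>.015)&(P[:,2]<.07)]
print("brush",B.min(0).round(3),B.max(0).round(3))
E
```

```text
spray top 0.02 0.11 48 mean [0.4457 0.1182 0.0731] mid [0.4524 0.127 ] ext [0.038 0.04  0.089] circ [0.4595 0.1336 0.0261] rect [446.9 121.6] [19.5 50.8] 42.4
spray top 0.166 0.2 237 mean [0.4634 0.1282 0.1938] mid [0.4645 0.1298] ext [0.074 0.074 0.033] circ [0.4644 0.1296 0.026 ] rect [464.6 128.3] [29.5 88.2] 45.4
spray side 0.02 0.11 319 mean [0.4443 0.1505 0.0661] mid [0.452  0.1428] ext [0.053 0.043 0.09 ] circ [0.455  0.1362 0.0245] rect [448.  148.1] [52.5 30.5] 32.2
spray side 0.166 0.2 187 mean [0.455  0.1383 0.1921] mid [0.46   0.1312] ext [0.074 0.073 0.032] circ [0.4572 0.1347 0.0269] rect [460.5 130.4] [30.2 94.7] 45.4
roller top 0.02 0.07 37 mean [0.3607 0.289  0.0433] mid [0.3615 0.295 ] ext [0.049 0.022 0.049] circ [0.3624 0.3095 0.0254] rect [360.1 293.1] [19.1 49.6] 81.7
roller top 0.082 0.112 24 mean [0.3632 0.3035 0.0932] mid [0.3642 0.3101] ext [0.048 0.041 0.03 ] circ [0.3615 0.3113 0.0174] rect [359.8 311.4] [46.9 34.8] 22.7
roller top 0.112 0.125 47 mean [0.3625 0.309  0.1175] mid [0.3619 0.3083] ext [0.023 0.023 0.011] circ [0.3623 0.309  0.0091] rect [362.6
[... 1549 characters left out ...]
ean [ 0.3635 -0.2798  0.1573] mid [ 0.364  -0.2797] ext [0.029 0.029 0.012] circ [ 0.3639 -0.2799  0.0111] rect [ 364.2 -280.3] [27.9 28. ] 45.7
vin side 0.02 0.09 185 mean [ 0.3529 -0.262   0.0551] mid [ 0.3482 -0.251 ] ext [0.067 0.068 0.07 ] circ [ 0.3509 -0.2576  0.0168] rect [ 347.6 -244.5] [49.4 69.6] 19.1
vin side 0.132 0.15 35 mean [ 0.3565 -0.271   0.1416] mid [ 0.3587 -0.272 ] ext [0.029 0.024 0.018] circ [ 0.3582 -0.2756  0.0114] rect [ 355.8 -270.1] [30.3 20.6] 19.0
vin side 0.15 0.165 36 mean [ 0.3578 -0.2762  0.157 ] mid [ 0.3591 -0.2791] ext [0.03  0.033 0.011] circ [ 0.3578 -0.2782  0.0118] rect [ 355.5 -277.3] [31.8 28.3] 53.8
brush [ 0.363 -0.027  0.031] [0.488 0.019 0.054]
```

```bash
python3 - <<'E'
from h import *
import pickle
s=pickle.load(open("side.pkl","rb"))
hsv=cv2.cvtColor(s["img"],cv2.COLOR_RGB2HSV)
m=((hsv[...,0]<15)&(hsv[...,1]>90)).astype(np.uint8); m[:160]=0;m[222:]=0;m[:,:180]=0;m[:,275:]=0
n,l,st,ce=cv2.connectedComponentsWithStats(m)
for i in range(1,n):
    if st[i,4]>30:
        k=(l==i).astype(np.uint8);cn=cv2.findContours(k,0,1)[0][0];e=cv2.fitEllipse(cn)
        print(ce[i].round(1),st[i,4],onplane(s,*e[0],.008).round(4))
c=pickle.load(open("top.pkl","rb"));P=cloud(c).reshape(-1,3);P=P[c["z_map"].ravel()>0]
T=P[(P[:,1]<-.35)&(P[:,1]>-.8)&(P[:,0]>.5)&(P[:,0]<.9)&(P[:,2]>.2)&(P[:,2]<.3)];print("tiers",T.min(0),T.max(0))
w=imaging.capture("wrist");print({k:(np.round(v,4).tolist() if k!="img" and k!="z_map" else 0) for k,v in w.items()})
cv2.imwrite("pics/w0.png",w["img"][...,::-1])
E
```

```text
[184.  161.7] 39 [ 0.8885 -0.0952  0.008 ]
[249.5 170.9] 187 [ 0.6236 -0.2     0.008 ]
[234.5 182.1] 115 [ 0.628  -0.0935  0.008 ]
[215.8 196.3] 235 [0.6311 0.0142 0.008 ]
[198.6 210. ] 265 [0.6321 0.1152 0.008 ]
tiers [ 0.50566591 -0.66136852  0.20000038] [ 0.78291132 -0.43144598  0.28582962]
{'img': 0, 'z_map': 0, 'vfov': 65.7065, 'cx': 253.6591, 'cy': 191.0024, 'T_tool_cam': [[-0.0007, -0.9683, -0.2498, 0.0661], [1.0, -0.0006, -0.0001, 0.0006], [-0.0, -0.2498, 0.9683, -0.1573], [0.0, 0.0, 0.0, 1.0]]}
```

View pics/w0.png

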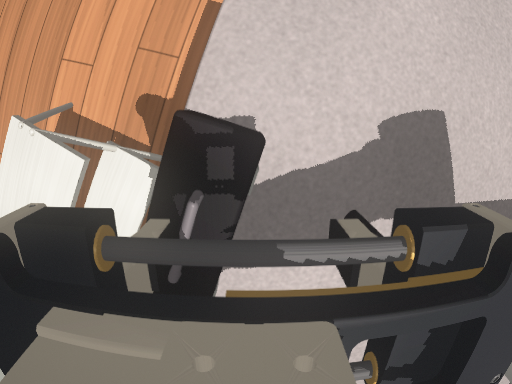

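Call:
step_arm([
  [[-25.2,29.4,0],0],
  [[-25.2,29.4,0],0],
  [[-25.2,29.4,0],0],
  [[-25.2,29.4,0],0],
  [[-25.2,29.4,0],0],
  [[-25.2,29.4,0],0],
  [[-25.2,29.4,0],0],
  [[-25.2,29.4,0],0],
  [[-25.2,29.4,0],0],
  [[-25.2,29.4,0],0],
  [[0,0,0],-10.2],
  [[0,0,0],-10.2],
  [[0,0,0],-10.2],
  [[0,0,0],-10.2],
  [[0,0,0],-10.2],
  [[0,0,0],-10.2],
  [[0,0,0],-10.0],
  [[0,0,0],0],
  [[0,0,0],0],
], gripper=0.0, grip_force=25)

```text
time_s: 2.52
tcp_pos: [0.3611, -0.2795, 0.2265]
eef_rot: [180.0, 0.0, -90.2]
contact_force: [-0.1, -0.3, 0.5]
gripper_width: 0.0877
```

```bash
cat >> h.py <<'E'
from scipy.spatial.transform import Rotation as Ro
def wrist(name):
    s=r.get_state();c=imaging.capture("wrist");cv2.imwrite(f"pics/{name}.png",c["img"][...,::-1])
    T=np.eye(4);T[:3,:3]=Ro.from_euler("xyz",s["eef_rot"],degrees=True).as_matrix();T[:3,3]=s["tcp_pos"]
    E=T@np.array(c["T_tool_cam"]);f=K(c);v,u=np.mgrid[:384,:512];dx,dy=u-c["cx"],v-c["cy"];rr=np.hypot(dx,dy)+1e-9;th=rr/f
    z=c["z_map"];t=np.tan(th)*z;X=np.stack([dx/rr*t,dy/rr*t,z],-1);W=X@E[:3,:3].T+E[:3,3]
    return s,c,W,z>0
def rel(x,y,s=None):
    "tool-axis shift in mm to bring TCP to world x,y"
    s=s or r.get_state();R=Ro.from_euler("xyz",s["eef_rot"],degrees=True).as_matrix();d=np.array([x,y,s["tcp_pos"][2]])-s["tcp_pos"];return (R.T@d*1000).round(1)
E
python3 - <<'E'
from h import *
s,c,W,ok=wrist("w1")
print(s["tcp_pos"].round(4),s["eef_rot"].round(2))
L=W[ok];L=L[np.hypot(L[:,0]-.361,L[:,1]+.279)<.07]
for a,b in((.02,.09),(.13,.15),(.15,.165)):
    q=L[(L[:,2]>a)&(L[:,2]<b)]
    if len(q)>3: print(a,len(q),q.mean(0).round(4),((q.min(0)+q.max(0))/2).round(4),np.ptp(q,axis=0).round(3))
E
```

```text
[ 0.3611 -0.2795  0.2265] [179.99   0.   -90.24]
0.02 295 [ 0.3636 -0.3007  0.0613] [ 0.3645 -0.296   0.0551] [0.047 0.017 0.07 ]
0.13 159 [ 0.3635 -0.2906  0.1414] [ 0.3641 -0.2872  0.1409] [0.032 0.015 0.018]
0.15 1054 [ 0.3643 -0.2807  0.1568] [ 0.3644 -0.2802  0.1548] [0.032 0.029 0.009]
```

View pics/w1.png

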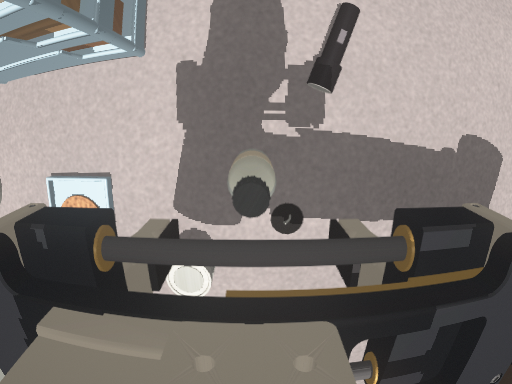

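The wrist view shows the vinegar cap at (250,195), giving (0.364, −0.280). That agrees with the top camera, so I'll use top-camera positions. Descend and grip the cap.

Call:
step_arm([
  [[0.5,-3,0],0],
  [[0,0,12],0],
  [[0,0,20],0],
  [[0,0,20],0],
  [[0,0,20],0],
  [[0,0,15],0],
  [[0,0,10],0],
  [[0,0,3.5],0],
  [[0,0,0],0],
])

```text
time_s: 3.7
tcp_pos: [0.3643, -0.2801, 0.126]
eef_rot: [180.0, -0.0, -90.0]
contact_force: [0.9, -0.7, 0.4]
gripper_width: 0.0879
```

Call:
step_arm([
  [[0,0,0],0],
  [[0,0,0],0],
  [[0,0,0],0],
  [[0,0,0],0],
  [[0,0,0],0],
  [[0,0,0],0],
  [[0,0,0],0],
  [[0,0,0],0],
], gripper=1.0, grip_force=25)

```text
time_s: 4.7
tcp_pos: [0.3641, -0.2801, 0.126]
eef_rot: [180.0, 0.0, -90.0]
contact_force: [-0.6, 0.7, 1.6]
gripper_width: 0.0294
```

Call:
step_arm([
  [[0,0,-8],0],
  [[0,0,-16],0],
  [[0,0,-24],0],
  [[0,0,-22],0],
  [[0,0,-14],0],
  [[0,0,-6],0],
  [[-8,-11,0],0],
  [[-16,-23,0],0],
  [[-22,-32,0],0],
  [[-24,-34,0],0],
  [[-24,-34,0],0],
  [[-24,-34,0],0],
  [[-22,-32,0],0],
  [[-18,-26,0],0],
  [[-14,-20,0],0],
  [[-10,-14,0],0],
  [[-4.3,-6,0],0],
  [[0,0,0],0],
  [[0,0,0],0],
])

```text
time_s: 7.08
tcp_pos: [0.6297, -0.0943, 0.2162]
eef_rot: [180.0, 0.0, -90.0]
contact_force: [0.0, -0.4, -2.8]
gripper_width: 0.0294
```

```bash
cat >> h.py <<'E'
def wcoasters(c,s):
    T=np.eye(4);T[:3,:3]=Ro.from_euler("xyz",s["eef_rot"],degrees=True).as_matrix();T[:3,3]=s["tcp_pos"]
    E=T@np.array(c["T_tool_cam"]);f=K(c)
    hsv=cv2.cvtColor(c["img"],cv2.COLOR_RGB2HSV);m=((hsv[...,0]<15)&(hsv[...,1]>90)).astype(np.uint8)
    for cn in cv2.findContours(m,0,1)[0]:
        if cv2.contourArea(cn)<300: continue
        p=cn[:,0].astype(float);d=p-[c["cx"],c["cy"]];rr=np.hypot(*d.T);th=rr/f
        D=np.c_[d/rr[:,None]*np.sin(th)[:,None],np.cos(th)]@E[:3,:3].T;X=E[:3,3]+D*((.008-E[2,3])/D[:,2])[:,None]
        A=np.c_[2*X[:,:2],np.ones(len(X))];a=np.linalg.lstsq(A,(X[:,:2]**2).sum(1),rcond=None)[0]
        print("coaster px",p.mean(0).round(),"circ",a[:2].round(4),"r",np.sqrt(a[2]+a[0]**2+a[1]**2).round(4))
E
python3 - <<'E'
from h import *
s,c,W,ok=wrist("w2");print(s["tcp_pos"].round(4));wcoasters(c,s)
E
```

```text
[ 0.6297 -0.0943  0.2162]
coaster px [ 70. 195.] circ [ 0.9001 -0.0536] r 0.0496
coaster px [254. 158.] circ [ 0.6266 -0.1018] r 0.0316
coaster px [113. 151.] circ [ 0.8153 -0.1251] r 0.0256
coaster px [ 36. 109.] circ [ 0.9518 -0.1912] r 0.023
coaster px [256.  84.] circ [ 0.6278 -0.2   ] r 0.0412
```

View pics/w2.png

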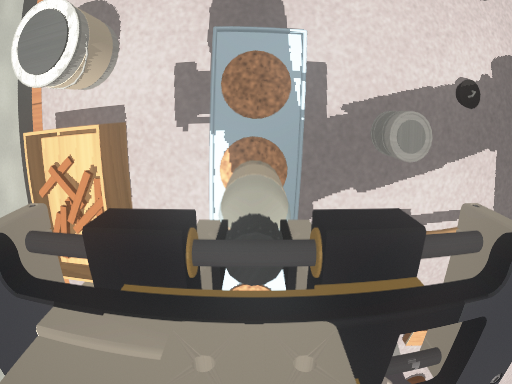

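The wrist view shows the bottle hanging over its coaster (254,158), and coaster A at (256,84) matches the top camera. Descending.

Call:
step_arm([
  [[-1,-1.2,0],0],
  [[0,0,8],0],
  [[0,0,16],0],
  [[0,0,20],0],
  [[0,0,16],0],
  [[0,0,10],0],
  [[0,0,6],0],
  [[0,0,3],0],
  [[0,0,1],0],
  [[0,0,0],0],
])

```text
time_s: 8.38
tcp_pos: [0.6317, -0.0928, 0.1365]
eef_rot: [-180.0, 0.0, -90.0]
contact_force: [0.2, 0.8, -2.5]
gripper_width: 0.0294
```

Call:
step_arm([
  [[0,0,0.5],0],
  [[0,0,0.5],0],
  [[0,0,0.5],0],
  [[0,0,0.5],0],
  [[0,0,0],0],
])

```text
time_s: 9.0
tcp_pos: [0.6316, -0.0929, 0.1342]
eef_rot: [-180.0, -0.0, -90.0]
contact_force: [-0.2, -0.2, -3.0]
gripper_width: 0.0296
```

Call:
step_arm([
  [[0,0,0.4],0],
  [[0,0,0.4],0],
  [[0,0,0],0],
])

```text
time_s: 9.38
tcp_pos: [0.6317, -0.093, 0.1341]
eef_rot: [-180.0, -0.0, -90.0]
contact_force: [-2.6, 0.6, 5.8]
gripper_width: 0.0292
```

Contact made (force turned upward). Release and rise.

Call:
step_arm([
  [[0,0,-0.3],0],
  [[0,0,0],0],
  [[0,0,0],0],
  [[0,0,0],0],
  [[0,0,0],0],
  [[0,0,0],0],
  [[0,0,-8],0],
  [[0,0,-18],0],
  [[0,0,-26],0],
  [[0,0,-26],0],
  [[0,0,-16],0],
  [[0,0,-6],0],
  [[0,0,0],0],
], gripper=0.0)

```text
time_s: 11.0
tcp_pos: [0.6314, -0.0928, 0.2336]
eef_rot: [-180.0, 0.0, -90.0]
contact_force: [-0.2, -0.2, 0.2]
gripper_width: 0.0874
```

```bash
python3 - <<'E'
from h import *
s,c,W,ok=wrist("w3");print(s["tcp_pos"].round(4),s["gripper_width"])
c=imaging.capture("top");P=cloud(c).reshape(-1,3);q=P[(np.hypot(P[:,0]-.63,P[:,1]+.093)<.06)&(P[:,2]>.15)&(P[:,2]<.175)];print("cap mean",q.mean(0).round(4),len(q))
print("to tin",rel(.446,-.146,s))
E
```

```text
[ 0.6314 -0.0928  0.2336] 0.08741730140775608
cap mean [ 0.6317 -0.0959  0.1659] 51
to tin [ 53.3 185.4  -0. ]
```

View pics/w3.png

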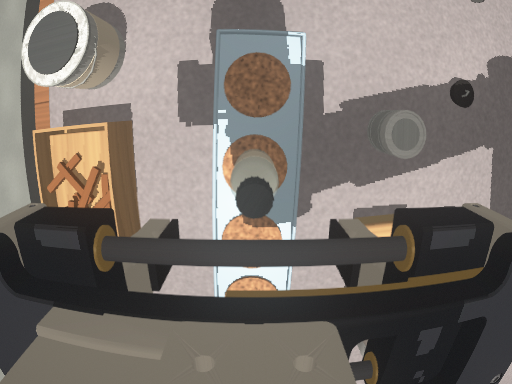

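Call:
step_arm([
  [[3,10,0],0],
  [[6,22,0],0],
  [[9,31,0],0],
  [[9,31,0],0],
  [[9,31,0],0],
  [[8,28,0],0],
  [[5,19,0],0],
  [[3,10,0],0],
  [[1.3,3.4,10],0],
  [[0,0,25],0],
  [[0,0,25],0],
  [[0,0,0],0],
])

```text
time_s: 12.6
tcp_pos: [0.445, -0.146, 0.1713]
eef_rot: [179.7, -0.0, -90.0]
contact_force: [0.1, -0.4, 0.6]
gripper_width: 0.0873
```

```bash
python3 - <<'E'
from h import *
s,c,W,ok=wrist("w4");print(s["tcp_pos"].round(4))
L=W[ok];q=L[(np.hypot(L[:,0]-.446,L[:,1]+.146)<.05)&(L[:,2]>.05)&(L[:,2]<.07)];print(q.mean(0).round(4),((q.min(0)+q.max(0))/2).round(4),np.ptp(q,axis=0).round(3))
E
```

```text
[ 0.445  -0.146   0.1713]
[ 0.4471 -0.1456  0.0584] [ 0.4471 -0.145   0.0555] [0.059 0.059 0.011]
```

View pics/w4.png

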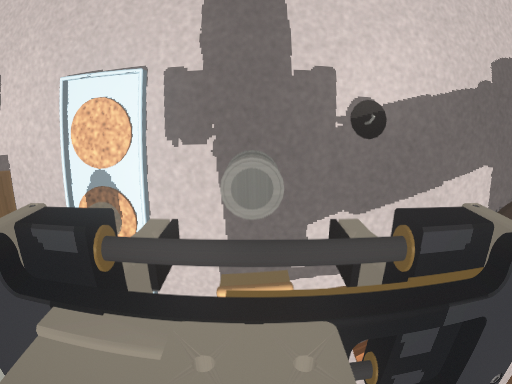

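The tin at (252,187) measures (0.447, −0.1455), centred under the jaws.

Call:
step_arm([
  [[0,-1,12],0],
  [[0,0,25],0],
  [[0,0,28],0],
  [[0,0,28],0],
  [[0,0,24],0],
  [[0,0,18],0],
  [[0,0,10],0],
  [[0,0,7],0],
  [[0,0,0],0],
])

```text
time_s: 13.78
tcp_pos: [0.4472, -0.1461, 0.0215]
eef_rot: [180.0, -0.0, -90.0]
contact_force: [-0.7, 0.6, -0.3]
gripper_width: 0.0877
```

Call:
step_arm([
  [[0,0,0],0],
  [[0,0,0],0],
  [[0,0,0],0],
  [[0,0,0],0],
  [[0,0,0],0],
  [[0,0,0],0],
], gripper=1.0, grip_force=20)

```text
time_s: 14.52
tcp_pos: [0.4471, -0.1461, 0.0218]
eef_rot: [-180.0, -0.0, -90.0]
contact_force: [-1.6, 0.9, 5.5]
gripper_width: 0.0596
```

Grasp held (opening 59.6 mm). Lifting 200 mm so everything clears the bottle tops, then to the far coaster D.

Call:
step_arm([
  [[0,0,-8],0],
  [[0,0,-18],0],
  [[0,0,-28],0],
  [[0,0,-34],0],
  [[0,0,-34],0],
  [[0,0,-34],0],
  [[0,0,-26],0],
  [[0,0,-18],0],
  [[-10,-7,0],0],
  [[-21,-15,0],0],
  [[-31,-22,0],0],
  [[-36,-26,0],0],
  [[-36,-26,0],0],
  [[-36,-26,0],0],
  [[-34,-24.5,0],0],
  [[-28,-20,0],0],
  [[-18,-13,0],0],
  [[-8,-6,0],0],
  [[-2,-1.5,0],0],
  [[0,0,0],0],
])

```text
time_s: 17.02
tcp_pos: [0.6338, 0.1132, 0.2217]
eef_rot: [180.0, -0.0, -90.0]
contact_force: [0.2, -0.5, -0.4]
gripper_width: 0.0597
```

```bash
python3 - <<'E'
from h import *
s,c,W,ok=wrist("w5");print(s["tcp_pos"].round(4),s["contact_force"].round(1),rel(.634,.1142,s));wcoasters(c,s)
L=W[ok];q=L[(np.hypot(L[:,0]-s["tcp_pos"][0],L[:,1]-s["tcp_pos"][1])<.05)&(L[:,2]>.25)&(L[:,2]<.275)];print(len(q),((q.min(0)+q.max(0))/2).round(4),np.ptp(q,axis=0).round(3))
E
```

```text
[0.6338 0.1132 0.2217] [ 0.2 -0.5 -0.4] [-1.  -0.2 -0. ]
coaster px [489. 179.] circ [0.2483 0.123 ] r 0.0398
coaster px [251. 165.] circ [0.6343 0.1052] r 0.0288
coaster px [ 63. 184.] circ [0.9025 0.108 ] r 0.0692
coaster px [253.  90.] circ [0.6353 0.0142] r 0.0411
coaster px [258.  20.] circ [ 0.631  -0.0886] r 0.0353
coaster px [70. 47.] circ [ 0.9078 -0.0654] r 0.0575
7283 [0.634  0.1061 0.2625] [0.093 0.044 0.025]
```

View pics/w5.png

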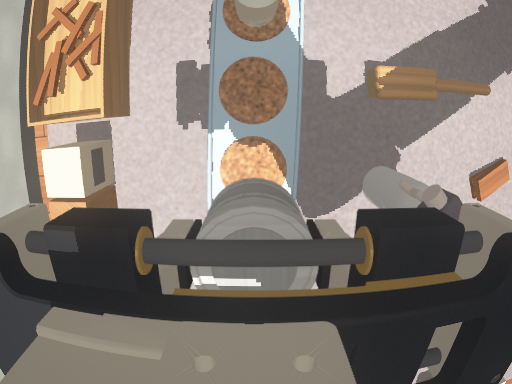

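Tin held over coaster D; the neighbouring coaster C at (253,90) measures (0.635, 0.014), which is consistent. Descending.

Call:
step_arm([
  [[-1.2,-1,10],0],
  [[0,0,20],0],
  [[0,0,28],0],
  [[0,0,30],0],
  [[0,0,30],0],
  [[0,0,26],0],
  [[0,0,20],0],
  [[0,0,12],0],
  [[0,0,7],0],
  [[0,0,4],0],
  [[0,0,2],0],
  [[0,0,0],0],
  [[0,0,0],0],
])

```text
time_s: 18.7
tcp_pos: [0.6354, 0.1152, 0.033]
eef_rot: [-180.0, 0.0, -90.0]
contact_force: [-1.1, -0.5, -1.6]
gripper_width: 0.0595
```

Call:
step_arm([
  [[0,0,0.4],0],
  [[0,0,0.4],0],
  [[0,0,0],0],
])

```text
time_s: 19.08
tcp_pos: [0.6351, 0.115, 0.0317]
eef_rot: [180.0, -0.0, -90.0]
contact_force: [0.4, -0.8, -0.1]
gripper_width: 0.0598
```

Call:
step_arm([
  [[0,0,0.5],0],
  [[0,0,0.5],0],
  [[0,0,0],0],
])

```text
time_s: 19.45
tcp_pos: [0.6351, 0.115, 0.0307]
eef_rot: [180.0, -0.0, -90.0]
contact_force: [-0.0, 0.5, -0.4]
gripper_width: 0.0596
```

Call:
step_arm([
  [[0,0,0.4],0],
  [[0,0,0.4],0],
  [[0,0,0],0],
])

```text
time_s: 19.82
tcp_pos: [0.6352, 0.115, 0.0299]
eef_rot: [-180.0, 0.0, -90.0]
contact_force: [-0.0, 0.0, -0.5]
gripper_width: 0.0598
```

Call:
step_arm([
  [[0,0,0.4],0],
  [[0,0,0.4],0],
  [[0,0,0],0],
])

```text
time_s: 20.2
tcp_pos: [0.6352, 0.1151, 0.0299]
eef_rot: [-180.0, 0.0, -90.0]
contact_force: [-1.9, 0.5, 5.9]
gripper_width: 0.0596
```

Call:
step_arm([
  [[0,0,-0.3],0],
  [[0,0,0],0],
  [[0,0,0],0],
  [[0,0,0],0],
  [[0,0,0],0],
  [[0,0,-8],0],
  [[0,0,-18],0],
  [[0,0,-28],0],
  [[0,0,-34],0],
  [[0,0,-34],0],
  [[0,0,-32],0],
  [[0,0,-26],0],
  [[0,0,-16],0],
  [[0,0,-6],0],
], gripper=0.0)

```text
time_s: 21.95
tcp_pos: [0.6354, 0.1151, 0.233]
eef_rot: [-179.9, 0.1, -90.0]
contact_force: [0.5, -0.7, -1.0]
gripper_width: 0.0878
```

```bash
python3 - <<'E'
from h import *
s,c,W,ok=wrist("w6");print(s["tcp_pos"].round(4),s["gripper_width"])
L=W[ok];q=L[(np.hypot(L[:,0]-.635,L[:,1]-.115)<.05)&(L[:,2]>.055)&(L[:,2]<.08)];print("tin",len(q),((q.min(0)+q.max(0))/2).round(4),np.ptp(q,axis=0).round(3),q.mean(0))
wcoasters(c,s)
print("to roller",rel(.362,.3095,s))
E
```

```text
[0.6354 0.1151 0.233 ] 0.08784995232687352
tin 2233 [0.6359 0.1165 0.0623] [0.06  0.06  0.014] [0.63589771 0.11562427 0.06651519]
coaster px [486. 177.] circ [0.2479 0.1229] r 0.0395
coaster px [ 71. 181.] circ [0.8957 0.1091] r 0.0769
coaster px [254.  89.] circ [0.6352 0.0138] r 0.0408
coaster px [257.  21.] circ [ 0.6311 -0.0888] r 0.0352
coaster px [77. 46.] circ [ 0.9059 -0.0658] r 0.0569
to roller [-194.3  273.5   -0.3]
```

View pics/w6.png

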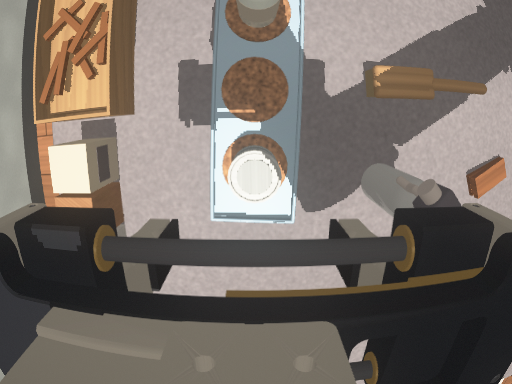

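Tin sits well on coaster D. On to the roller.

Call:
step_arm([
  [[-7,10,0],0],
  [[-15,21,0],0],
  [[-22,31,0],0],
  [[-26,37,0],0],
  [[-26,37,0],0],
  [[-26,37,0],0],
  [[-24,34,0],0],
  [[-20,28,0],0],
  [[-15,21,0],0],
  [[-9,12.5,0],0],
  [[-4.3,5,0],0],
  [[0,0,20],0],
  [[0,0,20],0],
  [[0,0,0],0],
])

```text
time_s: 23.75
tcp_pos: [0.3614, 0.3082, 0.19]
eef_rot: [179.9, -0.2, -90.1]
contact_force: [0.8, -0.2, -0.3]
gripper_width: 0.0879
```

```bash
python3 - <<'E'
from h import *
s,c,W,ok=wrist("w7");print(s["tcp_pos"].round(4))
L=W[ok];q=L[(np.hypot(L[:,0]-.362,L[:,1]-.31)<.04)&(L[:,2]>.112)&(L[:,2]<.125)];print(len(q),q.mean(0).round(4),((q.min(0)+q.max(0))/2).round(4),np.ptp(q,axis=0).round(3),rel(*((q.min(0)+q.max(0))/2)[:2]))
E
```

```text
[0.3614 0.3082 0.19  ]
771 [0.3629 0.3105 0.1171] [0.363  0.311  0.1156] [0.025 0.025 0.007] [-2.1 -1.  -0. ]
```

View pics/w7.png

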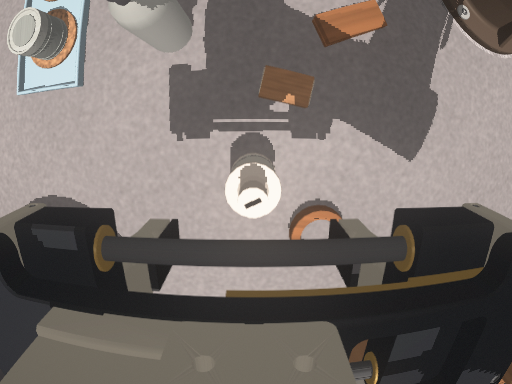

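Roller handle at (253,190) gives (0.3625, 0.3105). Descend and grip.

Call:
step_arm([
  [[-1.6,-1,8],0],
  [[0,0,16],0],
  [[0,0,22],0],
  [[0,0,22],0],
  [[0,0,18],0],
  [[0,0,12],0],
  [[0,0,7],0],
  [[0,0,1],0],
  [[0,0,0],0],
])

```text
time_s: 24.92
tcp_pos: [0.3629, 0.3114, 0.0859]
eef_rot: [-180.0, 0.0, -90.0]
contact_force: [0.5, 0.1, -0.6]
gripper_width: 0.0874
```

Call:
step_arm([
  [[0,0,0],0],
  [[0,0,0],0],
  [[0,0,0],0],
  [[0,0,0],0],
  [[0,0,0],0],
  [[0,0,0],0],
  [[0,0,0],0],
  [[0,0,0],0],
], gripper=1.0, grip_force=20)

```text
time_s: 25.92
tcp_pos: [0.3627, 0.311, 0.0854]
eef_rot: [180.0, -0.0, -90.0]
contact_force: [0.4, -0.1, -0.4]
gripper_width: 0.0254
```

Call:
step_arm([
  [[0,0,-8],0],
  [[0,0,-18],0],
  [[0,0,-28],0],
  [[0,0,-34],0],
  [[0,0,-36],0],
  [[0,0,-36],0],
  [[0,0,-29],0],
  [[0,0,-19],0],
  [[0,0,-9],0],
  [[0,0,0],0],
])

```text
time_s: 27.18
tcp_pos: [0.3627, 0.311, 0.3027]
eef_rot: [-180.0, 0.0, -90.0]
contact_force: [-0.2, 1.4, -1.4]
gripper_width: 0.0256
```

Call:
step_arm([
  [[9,-8,0],0],
  [[19,-17,0],0],
  [[28,-26,0],0],
  [[34,-31,0],0],
  [[36,-33,0],0],
  [[36,-33,0],0],
  [[35,-32,0],0],
  [[32,-30,0],0],
  [[27,-25,0],0],
  [[20,-18,0],0],
  [[12,-11,0],0],
  [[6,-5,0],0],
  [[3.3,-3.3,0],0],
  [[0,0,0],0],
  [[0,0,0],0],
])

```text
time_s: 29.05
tcp_pos: [0.6347, 0.0142, 0.3027]
eef_rot: [-180.0, 0.0, -90.0]
contact_force: [-0.4, 0.3, -1.0]
gripper_width: 0.0254
```

```bash
python3 - <<'E'
from h import *
s,c,W,ok=wrist("w8");print(s["tcp_pos"].round(4),s["contact_force"].round(1),s["gripper_width"],rel(.635,.0137,s));wcoasters(c,s)
E
```

```text
[0.6347 0.0142 0.3027] [-0.4  0.3 -1. ] 0.025370503687349725 [ 0.5 -0.3 -0. ]
coaster px [ 82. 272.] circ [0.9783 0.2315] r 0.0383
coaster px [449. 221.] circ [0.2633 0.1246] r 0.0274
coaster px [261. 150.] circ [ 6.23e-01 -6.00e-04] r 0.0276
coaster px [ 98. 125.] circ [ 0.9017 -0.0477] r 0.0594
coaster px [142. 127.] circ [ 0.8336 -0.0324] r 0.0523
coaster px [256.  92.] circ [ 0.631  -0.0939] r 0.0373
coaster px [263.  22.] circ [ 0.6293 -0.1985] r 0.0397
coaster px [ 60. 119.] circ [ 0.9532 -0.0676] r 0.1406
```

View pics/w8.png

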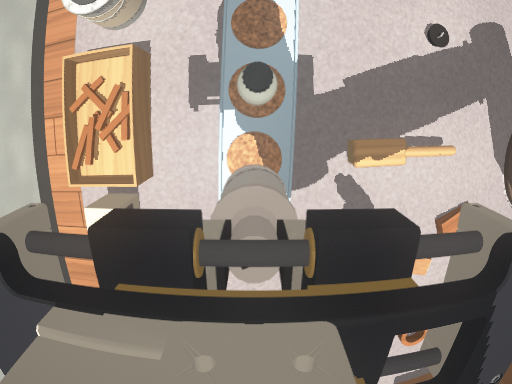

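The roller is over coaster C; the vinegar bottle looks central on its coaster (256,92). Descending.

Call:
step_arm([
  [[0.3,-0.3,10],0],
  [[0,0,20],0],
  [[0,0,30],0],
  [[0,0,34],0],
  [[0,0,34],0],
  [[0,0,30],0],
  [[0,0,22],0],
  [[0,0,12],0],
  [[0,0,7],0],
  [[0,0,4],0],
  [[0,0,2],0],
  [[0,0,1],0],
  [[0,0,0],0],
  [[0,0,0],0],
])

```text
time_s: 30.85
tcp_pos: [0.6354, 0.0134, 0.0967]
eef_rot: [-180.0, 0.0, -90.0]
contact_force: [-0.7, 0.8, -0.5]
gripper_width: 0.0254
```

Call:
step_arm([
  [[0,0,0.5],0],
  [[0,0,0.5],0],
  [[0,0,0.5],0],
  [[0,0,0],0],
])

```text
time_s: 31.35
tcp_pos: [0.6352, 0.0133, 0.0949]
eef_rot: [180.0, -0.0, -90.0]
contact_force: [-1.0, 0.1, -1.4]
gripper_width: 0.0256
```

Call:
step_arm([
  [[0,0,0.4],0],
  [[0,0,0.4],0],
  [[0,0,0],0],
])

```text
time_s: 31.72
tcp_pos: [0.6352, 0.0133, 0.0941]
eef_rot: [180.0, -0.0, -90.0]
contact_force: [-0.2, -0.6, -0.2]
gripper_width: 0.0255
```

Call:
step_arm([
  [[0,0,0.4],0],
  [[0,0,0.4],0],
  [[0,0,0],0],
])

```text
time_s: 32.1
tcp_pos: [0.6353, 0.0134, 0.0935]
eef_rot: [-180.0, 0.0, -90.0]
contact_force: [0.6, -0.4, -0.3]
gripper_width: 0.0255
```

Call:
step_arm([
  [[0,0,0.4],0],
  [[0,0,0.4],0],
  [[0,0,0],0],
])

```text
time_s: 32.48
tcp_pos: [0.6354, 0.0133, 0.0934]
eef_rot: [-180.0, -0.0, -90.0]
contact_force: [-1.8, -0.4, 6.9]
gripper_width: 0.0254
```

Call:
step_arm([
  [[0,0,-0.3],0],
  [[0,0,0],0],
  [[0,0,0],0],
  [[0,0,0],0],
  [[0,0,0],0],
  [[0,0,-8],0],
  [[0,0,-18],0],
  [[0,0,-28],0],
  [[0,0,-32],0],
  [[0,0,-32],0],
  [[0,0,-24],0],
  [[0,0,-14],0],
  [[0,0,-6],0],
  [[0,0,0],0],
], gripper=0.0)

```text
time_s: 34.22
tcp_pos: [0.6351, 0.0134, 0.2547]
eef_rot: [180.0, 0.0, -90.0]
contact_force: [0.3, 0.3, -0.8]
gripper_width: 0.0877
```

```bash
python3 - <<'E'
from h import *
s,c,W,ok=wrist("w9");print(s["tcp_pos"].round(4),s["gripper_width"])
L=W[ok]
for x,y,a,b in((.635,.0135,.118,.135),(.631,-.093,.155,.175)):
    q=L[(np.hypot(L[:,0]-x,L[:,1]-y)<.04)&(L[:,2]>a)&(L[:,2]<b)]
    if len(q):print(len(q),((q.min(0)+q.max(0))/2).round(4),np.ptp(q,axis=0).round(3))
wcoasters(c,s);print("to spray",rel(.459,.134,s))
E
```

```text
[0.6351 0.0134 0.2547] 0.08765645791793644
536 [0.6358 0.0138 0.1227] [0.025 0.025 0.009]
1020 [ 0.6316 -0.0914  0.1615] [0.031 0.03  0.012]
coaster px [271. 154.] circ [0.6234 0.0086] r 0.028
coaster px [ 85. 123.] circ [ 0.9037 -0.0503] r 0.0573
coaster px [256.  92.] circ [ 0.631  -0.0935] r 0.0375
coaster px [261.  17.] circ [ 0.6277 -0.1928] r 0.0371
coaster px [ 46. 107.] circ [ 0.8518 -0.0888] r 0.1643
to spray [-1.206e+02  1.761e+02  1.000e-01]
```

View pics/w9.png

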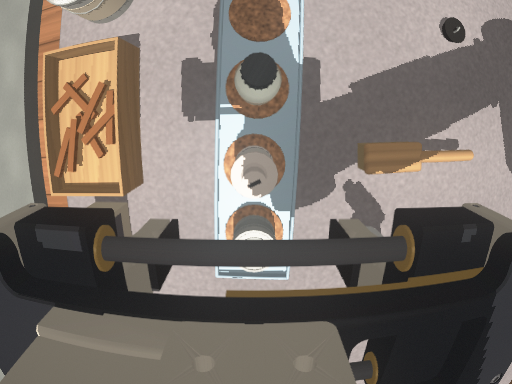

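Roller, vinegar and tin stand on their coasters. On to the spray bottle, with a turn so the jaws lie across the head.

Call:
step_arm([
  [[-5,7,0],0],
  [[-10,15,0],0],
  [[-15,22,0],0],
  [[-18,26,0],0],
  [[-18,26,0],0],
  [[-18,26,0],0],
  [[-15,22,0],0],
  [[-11,17,0],0],
  [[-7,10,0],0],
  [[-3.6,5,0],0],
  [[0,0,0],-9],
  [[0,0,0],-9],
  [[0,0,0],-9],
  [[0,0,0],-9],
  [[0,0,0],-9],
  [[0,0,0],0],
  [[0,0,0],0],
])

```text
time_s: 36.4
tcp_pos: [0.4593, 0.1339, 0.2547]
eef_rot: [180.0, 0.0, -45.2]
contact_force: [-0.6, -0.1, 0.3]
gripper_width: 0.0873
```

```bash
python3 - <<'E'
from h import *
s,c,W,ok=wrist("w10");print(s["tcp_pos"].round(4),s["eef_rot"].round(1))
L=W[ok]
q=L[(np.hypot(L[:,0]-.459,L[:,1]-.134)<.07)&(L[:,2]>.175)&(L[:,2]<.205)]
e=cv2.minAreaRect((q[:,:2]*1000).astype(np.float32));print(len(q),np.round(e[0],1),np.round(e[1],1),round(e[2],1),q.mean(0).round(4))
q=q[q[:,2]>.19]; # along nozzle dir
t=(q[:,:2]-[.459,.134])@[.7071,-.7071];w=(q[:,:2]-[.459,.134])@[.7071,.7071]
print("along",t.min().round(4),t.max().round(4),"across",w.min().round(4),w.max().round(4))
b=L[(np.hypot(L[:,0]-.459,L[:,1]-.134)<.05)&(L[:,2]>.03)&(L[:,2]<.11)]
if len(b)>20:
    A=np.c_[2*b[:,:2],np.ones(len(b))];a=np.linalg.lstsq(A,(b[:,:2]**2).sum(1),rcond=None)[0];print("body",len(b),a[:2].round(4),np.sqrt(a[2]+a[0]**2+a[1]**2))
E
```

```text
[0.4593 0.1339 0.2547] [180.    0.  -45.2]
3731 [468.1 127.8] [30. 83.] 45.6 [0.4692 0.1265 0.1948]
along -0.0305 0.0522 across -0.0132 0.0173
body 44 [0.4603 0.1355] 0.026358971541904776
```

View pics/w10.png

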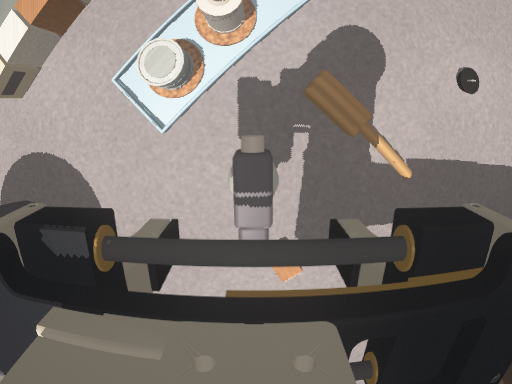

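The wrist view has the head straight along the tool's x axis, nozzle at (253,142). The body fit gives (0.4603, 0.1355), so 2 mm sideways, then down.

Call:
step_arm([
  [[0,-2,6],-0.5],
  [[0,0,14],0],
  [[0,0,20],0],
  [[0,0,20],0],
  [[0,0,16],0],
  [[0,0,10],0],
  [[0,0,6],0],
  [[0,0,2],0],
  [[0,0,0],0],
])

```text
time_s: 37.58
tcp_pos: [0.4609, 0.1355, 0.1611]
eef_rot: [-180.0, -0.0, -44.5]
contact_force: [-0.1, -0.7, 0.8]
gripper_width: 0.0875
```

Call:
step_arm([
  [[0,0,0],0],
  [[0,0,0],0],
  [[0,0,0],0],
  [[0,0,0],0],
  [[0,0,0],0],
  [[0,0,0],0],
  [[0,0,0],0],
  [[0,0,0],0],
], gripper=1.0, grip_force=20)

```text
time_s: 38.58
tcp_pos: [0.4606, 0.1354, 0.1608]
eef_rot: [180.0, 0.0, -44.5]
contact_force: [0.1, 0.3, -0.5]
gripper_width: 0.03
```

Call:
step_arm([
  [[0,0,-6],0],
  [[0,0,-14],0],
  [[0,0,-22],0],
  [[0,0,-24],0],
  [[0,0,-18],0],
  [[0,0,-10],0],
  [[0,0,-6],0],
  [[0,0,0],4.5],
  [[0,0,0],9],
  [[0,0,0],9],
  [[0,0,0],9],
  [[0,0,0],9],
  [[0,0,0],5],
  [[0,0,0],0],
])

```text
time_s: 40.33
tcp_pos: [0.4604, 0.1353, 0.2605]
eef_rot: [180.0, -0.0, -90.0]
contact_force: [0.4, 0.9, -0.5]
gripper_width: 0.0298
```

Call:
step_arm([
  [[8,0,0],0],
  [[18,0,0],0],
  [[28,0,0],0],
  [[36,0,0],0],
  [[40,0,0],0],
  [[40,0,0],0],
  [[40,0,0],0],
  [[38,0,0],0],
  [[32,0,0],0],
  [[25,-2,0],0],
  [[17,-8,0],0],
  [[10,-18,0],0],
  [[4,-26,0],0],
  [[0,-30,0],0],
  [[0,-30,0],0],
  [[0,-25,0],0],
  [[0,-16,0],0],
  [[0,-8,0],0],
  [[0,-4,0],0],
  [[0,0,0],0],
])

```text
time_s: 42.82
tcp_pos: [0.6273, -0.2007, 0.261]
eef_rot: [-180.0, 0.0, -90.0]
contact_force: [0.4, 0.2, -1.1]
gripper_width: 0.0297
```

```bash
python3 - <<'E'
from h import *
s,c,W,ok=wrist("w11");print(s["tcp_pos"].round(4),s["eef_rot"].round(1),s["gripper_width"],rel(.628,-.2005,s));wcoasters(c,s)
E
```

```text
[ 0.6273 -0.2007  0.261 ] [-180.    0.  -90.] 0.029732961391557632 [-0.2 -0.7  0. ]
coaster px [ 52. 196.] circ [ 0.977  -0.1508] r 0.0401
coaster px [254. 151.] circ [ 0.6275 -0.202 ] r 0.036
coaster px [47. 51.] circ [ 0.9769 -0.4003] r 0.0631
```

View pics/w11.png

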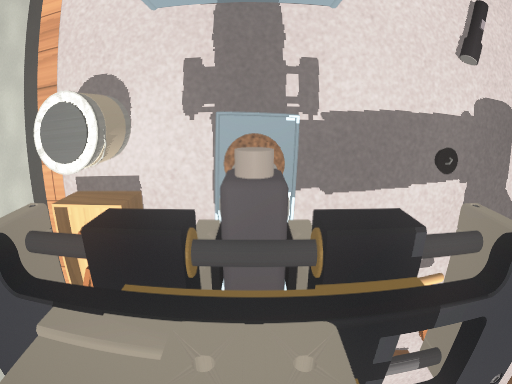

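Call:
step_arm([
  [[0,-0.7,6],0],
  [[0,0,14],0],
  [[0,0,20],0],
  [[0,0,18],0],
  [[0,0,13],0],
  [[0,0,8],0],
  [[0,0,5],0],
  [[0,0,3],0],
  [[0,0,2],0],
  [[0,0,0],0],
  [[0,0,0],0],
])

```text
time_s: 44.25
tcp_pos: [0.6284, -0.2007, 0.1722]
eef_rot: [-180.0, -0.0, -90.0]
contact_force: [-0.6, -0.3, -1.2]
gripper_width: 0.0299
```

Call:
step_arm([
  [[0,0,0.5],0],
  [[0,0,0.5],0],
  [[0,0,0.5],0],
  [[0,0,0.5],0],
  [[0,0,0],0],
])

```text
time_s: 44.88
tcp_pos: [0.6282, -0.2006, 0.1698]
eef_rot: [180.0, 0.0, -90.0]
contact_force: [0.1, -0.9, -1.9]
gripper_width: 0.0299
```

Call:
step_arm([
  [[0,0,0.4],0],
  [[0,0,0.4],0],
  [[0,0,0],0],
])

```text
time_s: 45.25
tcp_pos: [0.6282, -0.2006, 0.169]
eef_rot: [180.0, 0.0, -90.0]
contact_force: [0.1, 0.3, -1.3]
gripper_width: 0.0301
```

Call:
step_arm([
  [[0,0,0.4],0],
  [[0,0,0.4],0],
  [[0,0,0],0],
])

```text
time_s: 45.62
tcp_pos: [0.6283, -0.2008, 0.1688]
eef_rot: [-180.0, -0.0, -90.0]
contact_force: [-1.8, 0.7, 3.7]
gripper_width: 0.0299
```

Contact. Release, rise, and back off.

Call:
step_arm([
  [[0,0,-0.2],0],
  [[0,0,0],0],
  [[0,0,0],0],
  [[0,0,0],0],
  [[0,0,0],0],
  [[0,0,0],0],
  [[0,0,-6],0],
  [[0,0,-14],0],
  [[0,0,-22],0],
  [[0,0,-26],0],
  [[0,0,-22],0],
  [[0,20,-10],0],
  [[0,35,0],0],
  [[0,45,0],0],
  [[0,45,0],0],
  [[0,35,0],0],
  [[0,18,0],0],
  [[0,0,0],0],
], gripper=0.0)

```text
time_s: 47.88
tcp_pos: [0.4293, -0.2006, 0.2692]
eef_rot: [-179.9, 0.0, -90.0]
contact_force: [0.6, 0.0, 0.2]
gripper_width: 0.0871
```

```bash
python3 - <<'E'
from h import *
for n in("top","side"):
    c=imaging.capture(n);a=c["img"][...,::-1];a=a[130:290,130:380] if n=="top" else a[110:290,150:350]
    cv2.imwrite(f"pics/{n}9.png",cv2.resize(a,None,fx=3,fy=3,interpolation=2))
    P=cloud(c).reshape(-1,3);P=P[c["z_map"].ravel()>0]
    for nm,x,y,a,b in(("spray",.628,-.2005,.175,.215),("vin",.631,-.0935,.155,.175),("rol",.635,.0138,.118,.135),("tin",.635,.1145,.06,.08)):
        q=P[(np.hypot(P[:,0]-x,P[:,1]-y)<.06)&(P[:,2]>a)&(P[:,2]<b)]
        if len(q):print(n,nm,len(q),((q.min(0)+q.max(0))/2).round(4),q.mean(0).round(4),np.ptp(q,axis=0).round(3))
E
```

```text
top spray 273 [ 0.6267 -0.2079  0.1936] [ 0.6254 -0.2063  0.2017] [0.03  0.091 0.037]
top vin 67 [ 0.6307 -0.0936  0.1635] [ 0.6307 -0.0932  0.1653] [0.029 0.027 0.015]
top rol 46 [0.6351 0.0132 0.1269] [0.6347 0.0128 0.1262] [0.025 0.021 0.013]
top tin 221 [0.6347 0.114  0.0696] [0.6347 0.1149 0.0669] [0.061 0.057 0.019]
side spray 161 [ 0.622  -0.2051  0.1926] [ 0.6174 -0.1988  0.1969] [0.034 0.096 0.033]
side vin 42 [ 0.6237 -0.0907  0.163 ] [ 0.624  -0.0882  0.1642] [0.029 0.033 0.013]
side rol 32 [0.6306 0.0131 0.1241] [0.6296 0.0138 0.1247] [0.025 0.027 0.009]
side tin 155 [0.6309 0.118  0.0667] [0.6296 0.1182 0.0666] [0.059 0.062 0.013]
```

View pics/top9.png

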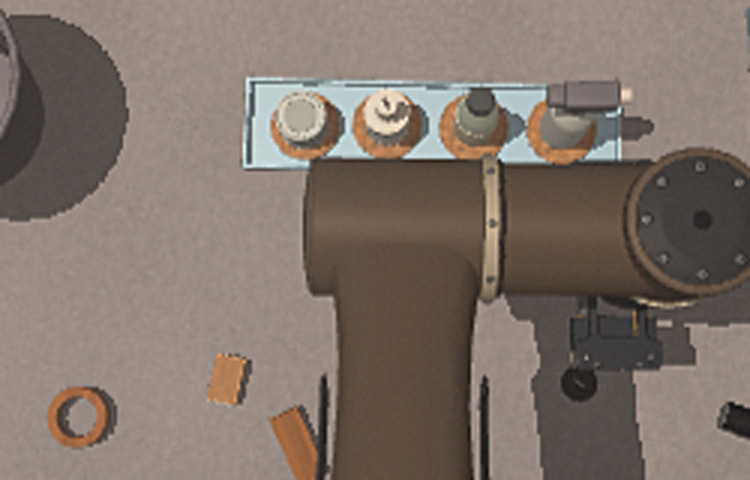

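View pics/side9.png

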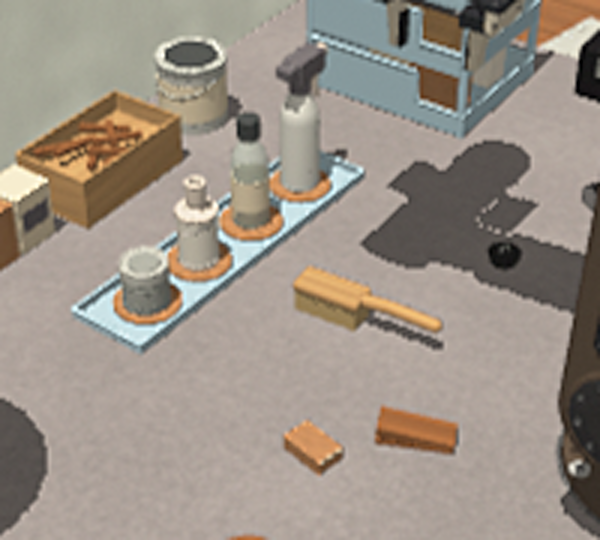

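Both views show all four upright and centred on their coasters, stepping down away from the tiers. The brush hasn't moved, and the gripper is clear.

```bash
python3 -c "
from plant import close_job
print(close_job())"
```

```text
the job is handed in; nothing more can be done
None
```

The job is done and handed in at about 48 s of the 112 s limit. From the tiers' end, the coasters now hold the spray bottle, the glass vinegar bottle, the lint roller and the scouring pad tin. I lowered each one in steps of about half a millimetre until the wrist force showed contact. The highest force reading at set-down was about 7 N.

**Last checks:**
- **Upright and centred:** the top camera, with wrist checks on all but the spray, put each item within about 2 mm of its coaster's centre. In the last pictures all four stand upright.
- **Brush and gripper:** the brush lies where it was, and the gripper was open and well clear of everything.

**Disagreement:** the side camera read about 4–8 mm lower in x than the top camera, for the coasters as well as the items. The wrist camera agreed with the top one, so I took this as a calibration offset and used the top and wrist positions.

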